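# Centre a wobbly flask on the weighing pan

## Robot

A 6-joint arm with a two-finger parallel gripper is mounted at the origin on the work surface. World frame = base frame: x ahead of the robot, y to its left, z up, the work surface at z = 0. Lengths are in mm, angles in degrees, forces in N, time in s.
With the tool pointing down it reaches from about 300 to 850 mm from the base axis. Payload 4.2 kg.
Tool frame: the origin (TCP) lies at the centre of the arm's flange, where the gripper is bolted on; the fingertips stand 191 mm ahead of it and the grasp point (between the pads) lies 172 mm ahead of it; z points along the fingers, y is the direction in which the jaws open and shut (so a half turn about z gives the same grasp; the last joint's range is limited). The gripper opens to 91 mm and grips with 3 to 60 N. Pads are 32 mm wide; open, the fingers measure 118 mm over their backs; the gripper's body (76 mm by 178 mm) begins 60 mm behind the grasp point.
Start: joints at [-69.844, 18.312, 89.639, -0, 72.044, -1.146], TCP at [208.892, -535.712, 404.776] pointing down, gripper open.
Joint ranges: [-177.97, 177.97], [-48.28, 115.42], [12.27, 149.76], [-77.06, 257.06], [2.81, 150.46], [-146.56, 146.56]. Speed limits (degrees/s): [147.25, 147.25, 180, 180, 180, 180].

## Interface

Orientations are given as [roll, pitch, yaw] about the fixed x, y, z axes, in that order (R = Rz(yaw) Ry(pitch) Rx(roll)).
In Python, from workcell import status, vision, ticket gives the robot as it stands.
- The arm moves only by the shell command python3 -m jog 'ROWS' [FORCE]. ROWS is JSON, a list of rows, each a list of 7 numbers: the finger opening in m, from 0 to 0.0912, then the shift along the tool's x, y, z in m, then the turn, a rotation vector about the tool's x, y, z in rad. A call has 1 to 12 rows; each row shifts and turns the commanded pose from where the row before left it, along the tool's axes as they then stand; what a row does not reach is not made up. A row lasts 1/8 s, in which the tool goes at most 62.5 mm and 10.7 degrees, less where a joint would pass 70% of its speed; a pose out of reach is approached as far as the arm can. A call with a gripper value outside its range is refused whole. The fingers move at their own pace and stop on an object; FORCE is the grip in N (left out, the last holds). Time passes only in rows, so rows that do not move let the fingers close. It gives the time, the measured TCP pose, the force and the opening at its end, in the units of the state.
- status.state(): the state, without advancing time (a new reading comes with each control period).
- vision.grab_frame(name): name is "side" or "top"; returns a dict with "color" (480x640x3 uint8, blue, green, red), "depth" (480x640 float32, mm along the optical axis (not along the pixel's ray), 0 where there is no reading), "fov_y" (degrees; the focal length in pixels is half the picture's height over the tangent of half this angle, whatever the lens; pixels are square), "cx", "cy" (the principal point, pixels), "pose" (4x4, takes a point from camera to world coordinates). Camera axes: x right, y down, z forward; pixel columns grow to the right and rows downward; lengths in mm; the calibration is good to about 2 mm. A picture is of the moment at which its call begins.
- ticket.job_done(): hands the job in, once; it reports no verdict.
Trained networks look in the newest picture that a camera, given by its name, has taken for a name from the list of things; names that differ only in an ending like _2 or _b are one class to them, and where a whole thing is asked for, a point or a joint stands for the part that bears it (a point fixed in the world has none). Each returns a list of dicts, best first, with "p" (0 to 1); they miss things now and then, are a little off and sometimes report something else, mostly with a low value. They report only what shows in the picture. A call takes as long as a camera call. They do not tell look-alikes from the thing itself.
- vision.find_in(camera, label): "location" ([x, y, z] in mm, in world coordinates, good to about 4 mm: the middle of the surface that is visible of it).
- vision.silhouettes(camera, label): "pixels" (480x640 bool, what is visible of it).
The state is a dict: "time_s": time; "qpos": joint angles; "qvel": joint speeds; "effort": joint torques, N m; "ee_pos": TCP position; "ee_rot": TCP orientation; "force": force on the tool from outside, world axes, zero at the start; "torque": the same for the moment, N m; "gripper_width": finger opening in mm.
Only numpy, scipy, OpenCV 4.12 (cv2) and the standard library are available. Lean on these libraries where they do the work, as an engineer would, in place of code of your own. Each camera call takes 0.05 s, during which the arm holds its last target.

## Task

The top-heavy little flask was set down off-centre on the small round pan of the bench scale. With light taps of the closed fingertips low on its side, nudge it until it stands upright in the middle of the pan, without toppling, pinching or lifting it; then, having left the flask alone, press the scale's round key fully down and let it go. Leave the other goods on the bench where they are.

Things in the scene. Friction and masses are not known exactly. Their poses are not given: they have to be found in the camera images.
- flask: The flask on the scale: round, amber glass, steel ball stopper, top-heavy, 105-180 g, 62 mm tall. Foot 36 mm across, belly 48 mm across from 12 to 22 mm up, neck 20 mm at 36 mm, ball 23 mm, centred 50 mm up. Origin: centre of the foot's underside; z up. Pushed slowly below 22 mm it slides (friction 0.5-0.7), from about 30 mm up it tips. Starts 15-24 mm off the pan's centre, any direction.
- pan_top (a point): Centre of the top face of the scale's pan: a fixed, level steel disc 88 mm across and 6 mm thick, on a stem, its top 75 mm above the bench and 20 mm above the scale's housing. A thin dark ring, 48 mm inside and 52 mm outside diameter, is drawn round its centre. Its yaw means nothing.
- scale: The bench scale, fixed: white housing 160 mm (its x) by 270 mm (its y), top 55 mm above the bench. Origin on the bench straight below the pan's centre; the housing spans x -80 to 80, y -190 to 80 mm in its frame. A grey display block (45 x 85 mm, 13 mm above the housing) is centred at x 45, y -130 mm.
- key_top (a point): Centre of the top of the scale's only key: a round white push button 24 mm across in a grey collar 40 mm across, at x = -30, y = -140 mm in the scale's frame; its top is 77 mm above the bench and 10 mm above the collar when not pressed. It is pressed straight down.
- key (a joint): Travel of the key: 0 when up, 0.006 m when fully down; it springs back. Fully down takes 4 N.
- twin: Bystander, loose, to be left alone: a second flask of exactly the same kind, standing on the bench. Origin at the centre of its underside.
- canister: Bystander, loose, to be left alone: open white plastic cup, 50 mm across and 60 mm tall, standing on the bench. Origin at the centre of its underside.
- jar: Bystander, loose, to be left alone: clear glass jar with a black cap and blank label, 56 mm across and 70 mm tall, standing on the bench. Origin at the centre of its underside.
- tape: Bystander, loose, to be left alone: roll of brown packing tape lying flat, 100 mm across, 48 mm tall. Origin at the centre of its underside.
- weight: Bystander, loose, to be left alone: brass calibration weight with a small head, 40 mm across, 56 mm tall. Origin at the centre of its underside.
- marker: Bystander, loose, to be left alone: black and grey marker pen lying on the bench, 95 mm long (its y axis), 14 mm thick. Origin at the centre of its underside.
- carton: Bystander, loose, to be left alone: small closed cardboard carton, 100 x 70 x 55 mm. Origin at the centre of its underside.
Mind the look-alikes: they are no part of the job. Leave any green or red look-alike of the flask alone.

How it is judged (in metres and radians):
On the way, in this order (a step that is already met when the one before it is completed fails the run):
1. the flask stands upright, still and untouched within 6 mm of the pan's centre (horizontal distance between flask and pan_top below 0.006 m and angle between flask's own z axis and vertical below 0.06 rad and z of flask in the frame of pan_top between -0.003 and 0.003 m and linear speed of flask below 0.02 m/s and angular speed of flask below 0.3 rad/s and contact force between the fingers and flask below 0.05 N), for 0.3 s.
2. with the flask centred, the key is pressed down (4.5 mm or more) (horizontal distance between flask and pan_top below 0.006 m and angle between flask's own z axis and vertical below 0.06 rad and z of flask in the frame of pan_top between -0.003 and 0.003 m and value of joint key above 0.0045 m), for 0.05 s.
At the end, for the whole second after the job is handed in: The flask stands upright (within 0.06 rad) and at rest on the pan, its axis within 6 mm of the pan's centre, and the key has been pressed and is up again (horizontal distance between flask and pan_top below 0.006 m and angle between flask's own z axis and vertical below 0.06 rad and z of flask in the frame of pan_top between -0.003 and 0.003 m and linear speed of flask below 0.02 m/s and angular speed of flask below 0.3 rad/s and value of joint key below 0.0015 m); the robot touches nothing.
It fails at once if the flask is tipped by more than 0.3 rad (angle between flask's own z axis and vertical above 0.3 rad).
It fails at once if the flask is lifted more than 12 mm off the pan, or drops off it (z of flask in the frame of pan_top above 0.012 m or z of flask in the frame of pan_top below -0.01 m).
It fails at once if the flask is pinched between the fingers or handled from above (the grasp point within 15 mm of its axis while the fingers touch it) (horizontal distance between the grasp point and flask below 0.015 m and contact force between the fingers and flask above 0.2 N).
It fails at once if the flask is struck or pushed harder than 12 N (contact force between the fingers and flask above 12 N).
It fails at once if a bystander is moved by more than 20 mm (distance of any of twin, canister, jar, tape, weight, marker, carton from where it was at the start of the episode above 0.02 m).
It also fails if it takes over 45 s, if anything falls off the work surface, if the arm or the gripper's body presses on something with over 40 N, if the wrist force passes 120 N, or if a joint passes its speed limit or range.

## Working session

There is one attempt and no reset: what is moved stays moved. The work goes in short steps, Python scripts to look and compute and a shell command to move; the robot and the scene stay as the last step left them, time stands still between calls to the robot, and variables do not carry over. Pictures are saved under pics/ and viewed, and the job is handed in when it is done.

```bash
mkdir -p pics
cat > h.py <<'E'
import numpy as np, cv2
from workcell import status, vision, ticket
def grab(n,save=None):
    f=vision.grab_frame(n)
    if save: cv2.imwrite('pics/'+save,f['color'])
    return f
def foc(f): return 240/np.tan(np.radians(f['fov_y']/2))
def cloud(f):
    F=foc(f); v,u=np.mgrid[:480,:640]; d=f['depth']
    P=np.stack([(u-f['cx'])/F*d,(v-f['cy'])/F*d,d],-1)
    T=np.array(f['pose']); return P@T[:3,:3].T+T[:3,3]
def proj(f,p):
    T=np.linalg.inv(np.array(f['pose'])); q=T[:3,:3]@np.array(p)+T[:3,3]; F=foc(f)
    return q[0]/q[2]*F+f['cx'],q[1]/q[2]*F+f['cy']
E
python3 - <<'E'
from h import *
for n in('top','side'):
    f=grab(n,n+'0.png'); print(n,f['fov_y'],f['cx'],f['cy'],np.round(f['pose'],3).tolist())
    for l in('flask','pan_top','key_top','scale','twin','canister','jar','tape','weight','marker','carton'):
        try: print(l,[(np.round(r['location']).tolist(),round(r['p'],2)) for r in vision.find_in(n,l)][:4])
        except Exception as e: print(l,e)
print(status.state())
E
```

```text
top 51.32946936496629 316.35229214664025 233.2044309716216 [[-0.021, -0.99, 0.141, 398.787], [-0.999, 0.025, 0.027, 30.711], [-0.03, -0.14, -0.99, 948.218], [0.0, 0.0, 0.0, 1.0]]
flask [([522.0, 109.0, 103.0], 0.9), ([301.0, 159.0, 28.0], 0.85), ([753.0, 150.0, 30.0], 0.69)]
pan_top [([500.0, 92.0, 76.0], 0.78)]
key_top [([547.0, -32.0, 74.0], 0.49)]
scale [([543.0, 35.0, 58.0], 0.82)]
twin [([661.0, 56.0, 25.0], 0.83)]
canister [([614.0, 165.0, 35.0], 0.64)]
jar [([414.0, 206.0, 68.0], 0.7)]
tape [([510.0, 313.0, 44.0], 0.72)]
weight [([373.0, 79.0, 38.0], 0.87), ([468.0, -62.0, 12.0], 0.46)]
marker [([473.0, -66.0, 16.0], 0.77)]
carton [([631.0, -141.0, 55.0], 0.78), ([542.0, 37.0, 56.0], 0.34)]
side 43.26324265919165 316.0595534365966 240.57037376873936 [[-0.995, -0.059, 0.082, 450.278], [-0.1, 0.708, -0.7, 820.479], [-0.017, -0.704, -0.71, 851.002], [0.0, 0.0, 0.0, 1.0]]
flask [([300.0, 167.0, 26.0], 0.91), ([758.0, 160.0, 28.0], 0.87), ([522.0, 123.0, 97.0], 0.79), ([380.0, 91.0, 35.0], 0.22)]
pan_top [([499.0, 116.0, 75.0], 0.96)]
key_top [([548.0, -30.0, 76.0], 0.42)]
scale [(
[... 270 characters left out ...]
0, 50.0], 0.83), ([420.0, 232.0, 60.0], 0.48)]
{'time_s': 1.2, 'qpos': array([-6.98444440e+01,  1.83120921e+01,  8.96383841e+01, -2.89775278e-04,
        7.20422798e+01, -1.14522463e+00]), 'qvel': array([ 0.04166756, -0.02115095,  0.00919646,  0.02346418, -0.02170266,
        0.08558539]), 'effort': array([ 2.35426793e-03, -4.12345755e+01, -2.32230198e+01,  7.28434185e-02,
        3.77833669e-02, -1.63401546e-05]), 'ee_pos': array([ 208.88600913, -535.72449611,  404.77817854]), 'ee_rot': array([1.79992763e+02, 4.20396099e-04, 2.13008699e+01]), 'force': array([ 0.54134787, -0.51423647,  0.32669615]), 'torque': array([ 0.00128586, -0.01014275, -0.04116086]), 'gripper_width': 91.28948527507644}
```

```bash
ls pics .
```

```text
.:
h.py
pics

pics:
side0.png
top0.png
```

View pics/top0.png

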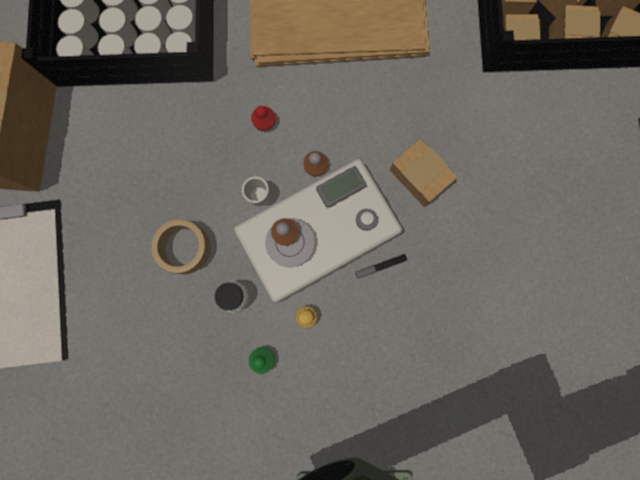

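View pics/side0.png

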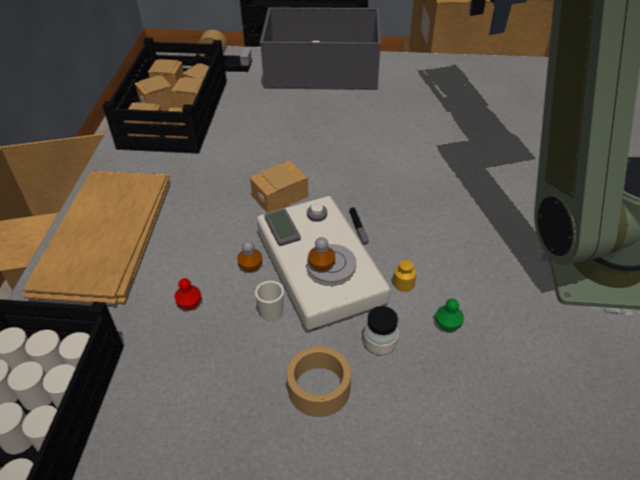

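The pan is near pixel (290,242) in the top view, with the amber flask at (285,232), toward +x of the pan's centre. The twin is at (316,163) and the key at (367,219). Next I'll fit the pan circle, the flask axis and the key.

```bash
cat >> h.py <<'E'
from scipy.optimize import least_squares
def measure(n,save=None,verbose=True,pan0=(505,105)):
    f=grab(n,save); P=cloud(f); C=f['color'].astype(int); out={}
    d=np.hypot(P[...,0]-pan0[0],P[...,1]-pan0[1])
    m=(abs(P[...,2]-75)<3.0)&(d<60)&(f['depth']>0)
    Q=P[m]; out['panz']=Q[:,2].mean(); out['npan']=len(Q)
    # pan: minimal enclosing circle of mask, in plane z=75 by ray
    import cv2
    (cx,cy),r=cv2.minEnclosingCircle(Q[:,:2].astype(np.float32)); out['panMEC']=(cx,cy,r)
    m=(d<75)&(P[...,2]>118)&(P[...,2]<140)&(f['depth']>0)
    B=P[m]
    if len(B)>8:
        cam=np.array(f['pose'])[:3,3]
        s=least_squares(lambda c:np.linalg.norm(B-c,axis=1)-11.5,B.mean(0)-[0,0,5],loss='soft_l1'); out['ball']=(s.x,len(B),np.sqrt(np.mean(s.fun**2)))
    m=(d<75)&(P[...,2]>84)&(P[...,2]<99)&(f['depth']>0); B=P[m]
    if len(B)>8:
        s=least_squares(lambda c:np.hypot(B[:,0]-c[0],B[:,1]-c[1])-24,B[:,:2].mean(0),loss='soft_l1'); out['belly']=(s.x,len(B),np.sqrt(np.mean(s.fun**2)))
    if verbose:
        for k,v in out.items(): print(n,k,[np.round(x,1) for x in v] if isinstance(v,tuple) else np.round(v,1))
    return f,P,out
E
python3 - <<'E'
from h import *
for n in('top','side'):
    f,P,o=measure(n)
    C=f['color'].astype(int)
    s=np.array(vision.silhouettes(n,'scale')[0]['pixels']); m=s&(abs(P[...,2]-55)<2.5); Q=P[m][:,:2].astype(np.float32)
    print('housing',cv2.minAreaRect(Q))
    d=np.hypot(P[...,0]-547,P[...,1]+31); K=P[(d<18)&(P[...,2]>73)]; print('key',K.mean(0),len(K),cv2.minEnclosingCircle(K[:,:2].astype(np.float32)))
    r=[int(v) for v in proj(f,[508,105,85])]
    c=f['color'][r[1]-45:r[1]+45,r[0]-55:r[0]+55]; cv2.imwrite(f'pics/{n}crop.png',cv2.resize(c,None,fx=7,fy=6.6,interpolation=cv2.INTER_CUBIC)); print('crop0',r[0]-55,r[1]-45)
E
```

```text
top panz 74.3
top npan 1150
top panMEC [np.float64(508.5), np.float64(102.1), np.float64(44.0)]
top ball [array([525. , 109.7, 124.4]), np.int64(149), np.float64(1.1)]
top belly [array([525.5, 109.7]), np.int64(165), np.float64(2.4)]
housing ((533.6800537109375, 53.32872009277344), (156.46617126464844, 265.4246826171875), 28.10665512084961)
key [547.58143285 -35.09465015  75.60845733] 127 ((547.6653442382812, -35.11786651611328), 11.548687934875488)
crop0 232 196
side panz 74.6
side npan 883
side panMEC [np.float64(508.4), np.float64(104.5), np.float64(45.4)]
side ball [array([524.5, 111.1, 124.7]), np.int64(159), np.float64(1.3)]
side belly [array([524.4, 109.9]), np.int64(209), np.float64(1.8)]
housing ((533.863525390625, 56.84564208984375), (156.17724609375, 268.3288269042969), 28.0576229095459)
key [547.58484379 -31.99398758  76.36393267] 86 ((547.288818359375, -34.129478454589844), 12.821163177490234)
crop0 276 212
```

The fits agree with the scale's geometry: the pan is at about (508.4, 103.3), the flask at about (525, 110), or 18 mm off toward 22°, and the key is at about (547.6, -34.5). The tool's x axis already points at 21.3°, so I'll push along its -x. First I'll close the fingers and move to a standoff on the far side, staying high.

```bash
python3 -m jog '[[0,0.0431,-0.0348,0,0,0,0],[0,0.0431,-0.0348,0,0,0,0],[0,0.0431,-0.0348,0,0,0,0],[0,0.0431,-0.0348,0,0,0,0],[0,0.0431,-0.0348,0,0,0,0],[0,0.0431,-0.0348,0,0,0,0],[0,0.0431,-0.0348,0,0,0,0],[0,0.0431,-0.0348,0,0,0,0],[0,0.0431,-0.0348,0,0,0,0],[0,0.0431,-0.0348,0,0,0,0],[0,0.0431,-0.0348,0,0,0,0],[0,0.0431,-0.0348,0,0,0,0]]' 10
python3 -m jog '[[0,0.0431,-0.0348,0,0,0,0],[0,0.0433,-0.0343,0,0,0,0],[0,0,0,0,0,0,0]]'
```

```text
time_s: 2.9
ee_pos: [539.7, 43.0, 404.9]
ee_rot: [180.0, -0.0, 21.3]
force: [0.5, -0.5, 1.2]
gripper_width: 0.5
time_s: 3.28
ee_pos: [595.7, 140.1, 403.9]
ee_rot: [-180.0, -0.0, 21.5]
force: [-0.3, -0.7, -0.1]
gripper_width: 0.6
```

```bash
python3 -m jog '[[0,0,0,0.04,0,0,0],[0,0,0,0.04,0,0,0],[0,0,0,0.03,0,0,0],[0,0,0,0,0,0,0]]'
python3 - <<'E'
from h import *
print(status.state()['ee_pos'],status.state()['ee_rot'])
for n in('top','side'):
    f,P,o=measure(n,n+'1.png')
    r=[int(v) for v in proj(f,[540,120,110])]
    c=f['color'][r[1]-60:r[1]+60,r[0]-80:r[0]+80]; cv2.imwrite(f'pics/{n}1crop.png',cv2.resize(c,None,fx=5,fy=5,interpolation=cv2.INTER_CUBIC))
E
```

```text
time_s: 3.78
ee_pos: [593.3, 136.0, 292.6]
ee_rot: [-180.0, 0.3, 21.3]
force: [-0.2, 0.5, -0.2]
gripper_width: 0.3
[593.33924028 135.98750389 292.57843401] [-179.96448358    0.34839378   21.26306289]
top panz 74.1
top npan 88
top panMEC [np.float64(508.2), np.float64(73.1), np.float64(30.2)]
side panz 74.7
side npan 875
side panMEC [np.float64(508.2), np.float64(104.4), np.float64(45.1)]
side ball [array([524.6, 111.3, 124.6]), np.int64(159), np.float64(1.2)]
side belly [array([525.2, 110.1]), np.int64(181), np.float64(1.6)]
```

View pics/side1crop.png

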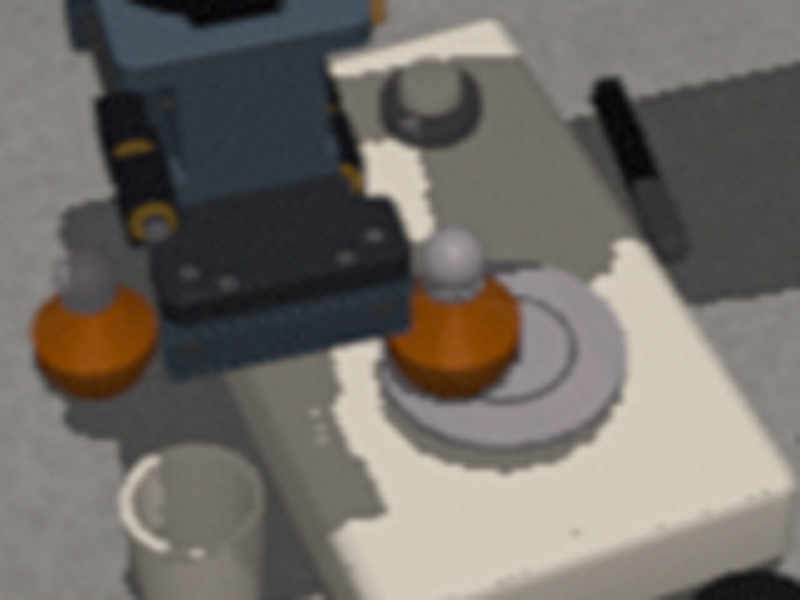

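View pics/top1crop.png

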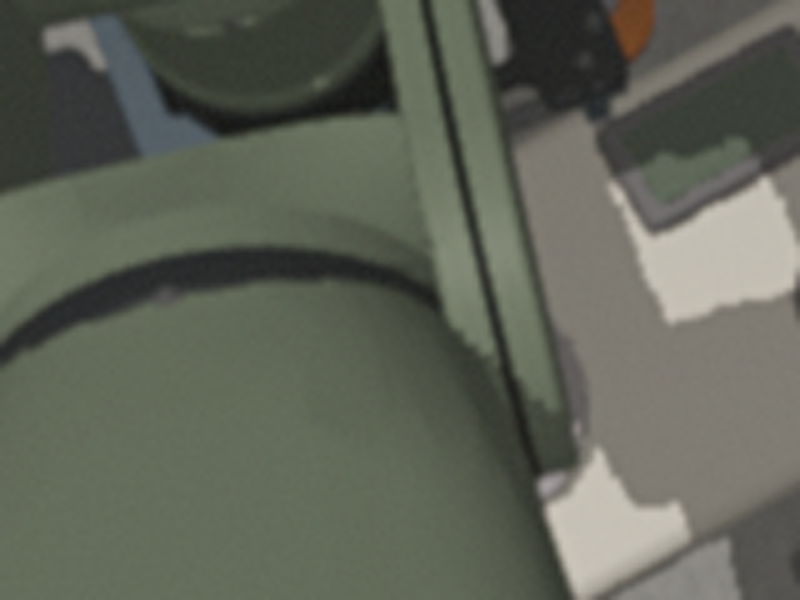

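Run:
```python
from h import *
f=grab('side'); P=cloud(f)
r=[int(v) for v in proj(f,[540,120,110])]
u0,v0=r[0]-80,r[1]-60
print(proj(f,[593,136,101.6]),u0,v0)
T=np.radians(21.26); ex=np.array([np.cos(T),np.sin(T)]); ey=np.array([np.sin(T),-np.cos(T)])
for cy in (120,190,215,240,270,300,320,340,350,360):
    for cx in (170,200,260,320,380,400):
        p=P[v0+cy//5,u0+cx//5]; q=p[:2]-[593.3,136]; print((cx,cy),np.round([q@ex,q@ey,p[2]]).astype(int),end=' ')
    print()
```

```text
(np.float64(279.9022751565476), np.float64(261.26043872001276)) 231 192
(170, 120) [ 22 -39 247] (200, 120) [ 16 -52 256] (260, 120) [ -2 -51 251] (320, 120) [-20 -51 246] (380, 120) [-85 143  56] (400, 120) [-89 130  66] 
(170, 190) [ 26 -47 226] (200, 190) [ 18 -53 230] (260, 190) [  0 -55 227] (320, 190) [-17 -58 225] (380, 190) [-34 -65 227] (400, 190) [-82 105  54] 
(170, 215) [ 24 -28 197] (200, 215) [ 19 -59 225] (260, 215) [  3 -65 227] (320, 215) [-15 -68 225] (380, 215) [-31 -76 228] (400, 215) [-37 -75 224] 
(170, 240) [ 30 -66 225] (200, 240) [ 21 -68 224] (260, 240) [  5 -75 226] (320, 240) [-12 -78 224] (380, 240) [-29 -85 226] (400, 240) [-35 -84 224] 
(170, 270) [ 32 -77 224] (200, 270) [ 24 -80 224] (260, 270) [  8 -86 226] (320, 270) [ -9 -90 225] (380, 270) [-27 -90 219] (400, 270) [-33 -89 216] 
(170, 300) [ 35 -88 223] (200, 300) [ 26 -89 221] (260, 300) [  9 -88 215] (320, 300) [ -9 -89 211] (380, 300) [-28 -83 199] (400, 300) [-35 -82 197] 
(170, 320) [ 35 -86 213] (200, 320) [ 27 -89 213] (260, 320) [  9 -87 206] (320, 320) [-10 -82 195] (380, 320) [-29 -81 188] (400, 320) [-34 -83 189] 
(170, 340) [ 35 -82 200] (200, 340) [ 27 -83 198] (260, 340) [  9 -82 192] (320, 340) [-10 -82 186] (380, 340) [-51  14  75] (400, 340) [-52  -9  98] 
(170, 350) [ 36 -82 196] (200, 350) [ 27 -82 193] (260, 350) [  9 -82 188] (320, 350) [-33  35  53] (380, 350) [-50  10  74] (400, 350) [-52  -9  94] 
(170, 360) [ 36 -82 192] (200, 360) [ 27 -83 190] (260, 360) [-12  36  53] (320, 360) [-32  28  56] (380, 360) [-48   2  78] (400, 360) [-52 -11  90]
```

The side view shows only the broad gripper body, bottom at z≈182, which clears the 137 mm flask top. The fingers are hidden behind it. The standoff is 91 mm from the pan's centre along tool x, with 0.5 mm lateral offset. Now I'll descend and close in.

```bash
python3 -m jog '[[0,0,0,0.010,0,0.006,0],[0,0,0,0.0106,0,0,0],[0,-0.012,0,0,0,0,0],[0,-0.012,0,0,0,0,0],[0,0,0,0,0,0,0],[0,0,0,0,0,0,0]]'
python3 - <<'E'
from h import *
s=status.state(); T=np.radians(21.3); q=s['ee_pos'][:2]-[508.4,103.5]; print(q@[np.cos(T),np.sin(T)],q@[np.sin(T),-np.cos(T)],s['ee_pos'],s['ee_rot'],s['force'])
measure('side','side2.png')
E
```

```text
time_s: 4.68
ee_pos: [572.2, 128.3, 274.5]
ee_rot: [180.0, -0.4, 21.3]
force: [0.6, 0.0, -0.5]
gripper_width: 0.2
68.48032674282476 0.1087352701989122 [572.24201791 128.27425526 274.47935514] [179.98453907  -0.41776092  21.29463336] [ 0.64529508  0.04780508 -0.46130117]
side panz 74.6
side npan 857
side panMEC [np.float64(507.5), np.float64(104.0), np.float64(45.6)]
side ball [array([524.8, 112.7, 126.1]), np.int64(14), np.float64(0.4)]
side belly [array([525.5, 110.6]), np.int64(107), np.float64(1.5)]
```

```bash
python3 -m jog '[[0,-0.003,0,0.002,0,-0.006,0],[0,-0.002,0,0,0,0,0],[0,-0.002,0,0,0,0,0],[0,-0.002,0,0,0,0,0],[0,-0.002,0,0,0,0,0],[0,-0.002,0,0,0,0,0],[0,-0.002,0,0,0,0,0],[0,-0.002,0,0,0,0,0],[0,0,0,0,0,0,0]]'
python3 -m jog '[[0,0.02,0,0,0,0,0],[0,0.03,0,0,0,0,0],[0,0.01,0,0,0,0,0],[0,0,0,0,0,0,0]]'
python3 - <<'E'
from h import *
measure('side','side3.png')
E
```

```text
time_s: 5.85
ee_pos: [556.1, 122.1, 271.9]
ee_rot: [180.0, 0.0, 21.3]
force: [0.1, 0.6, -0.0]
gripper_width: 0.6
time_s: 6.35
ee_pos: [612.1, 143.9, 271.5]
ee_rot: [180.0, 0.1, 21.3]
force: [-0.4, 0.6, -0.8]
gripper_width: 0.3
side panz 74.7
side npan 864
side panMEC [np.float64(509.1), np.float64(103.8), np.float64(45.5)]
side ball [array([516.3, 107.2, 124.9]), np.int64(156), np.float64(1.4)]
side belly [array([516.7, 106.3]), np.int64(201), np.float64(1.7)]
```

The flask moved about 9 mm in the right direction. With the tool at 51 the flask is at 8.6, so the contact offset is about 42.6. A second push will go to about 43.5.

```bash
python3 -m jog '[[0,-0.03,0,0,0,0,0],[0,-0.02,0,0,0,0,0],[0,-0.006,0,0,0,0,0],[0,-0.002,0,0,0,0,0],[0,-0.002,0,0,0,0,0],[0,-0.002,0,0,0,0,0],[0,-0.002,0,0,0,0,0],[0,-0.002,0,0,0,0,0],[0,-0.002,0,0,0,0,0],[0,0,0,0,0,0,0]]'
python3 -m jog '[[0,0.02,0,0,0,0,0],[0,0.03,0,0,0,0,0],[0,0.01,0,0,0,0,0],[0,0,0,0,0,0,0]]'
python3 - <<'E'
from h import *
f,P,o=measure('side','side4.png')
r=[int(v) for v in proj(f,[510,105,85])]
c=f['color'][r[1]-45:r[1]+45,r[0]-55:r[0]+55]; cv2.imwrite('pics/side4crop.png',cv2.resize(c,None,fx=7,fy=6.6,interpolation=cv2.INTER_CUBIC))
E
```

```text
time_s: 7.65
ee_pos: [548.7, 119.2, 272.0]
ee_rot: [180.0, 0.0, 21.3]
force: [-0.7, -0.3, 0.8]
gripper_width: 0.4
time_s: 8.15
ee_pos: [604.6, 141.0, 271.5]
ee_rot: [-180.0, 0.1, 21.3]
force: [0.6, -0.3, -0.2]
gripper_width: 0.4
side panz 74.6
side npan 889
side panMEC [np.float64(509.0), np.float64(104.9), np.float64(45.9)]
side ball [array([508.9, 104. , 124.9]), np.int64(154), np.float64(1.4)]
side belly [array([509.2, 102.8]), np.int64(192), np.float64(1.6)]
```

View pics/side4crop.png

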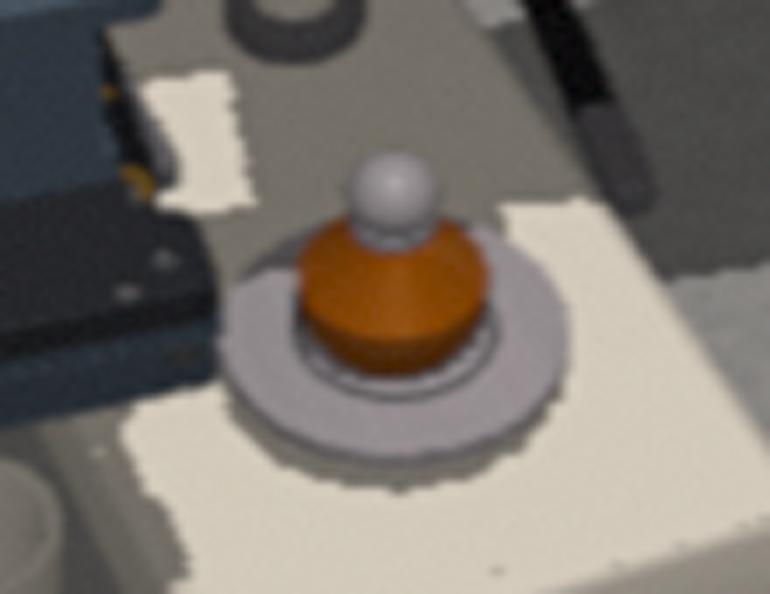

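The flask stands upright, concentric with the pan and its ring to about 2 mm. I'll lift off toward the key and check with both cameras before pressing.

```bash
python3 -m jog '[[0,0.005,0,-0.045,0,0,0],[0,0,0.01,-0.045,0,0,0],[0,-0.0292,0.0357,0,0,0,0],[0,-0.0292,0.0357,0,0,0,0],[0,-0.0292,0.0357,0,0,0,0],[0,-0.0292,0.0257,0,0,0,0],[0,-0.005,0,0,0,0,0],[0,0,0,0,0,0,0],[0,0,0,0,0,0,0]]'
python3 - <<'E'
from h import *
for n in('top','side'):
    f,P,o=measure(n,n+'5.png')
    r=[int(v) for v in proj(f,[510,105,85])]
    c=f['color'][r[1]-45:r[1]+45,r[0]-55:r[0]+55]; cv2.imwrite(f'pics/{n}5crop.png',cv2.resize(c,None,fx=7,fy=6.6,interpolation=cv2.INTER_CUBIC))
print(status.state()['ee_pos'],status.state()['ee_rot'])
E
```

```text
time_s: 9.32
ee_pos: [548.0, -33.5, 362.0]
ee_rot: [-180.0, -0.0, 21.4]
force: [0.1, 0.0, 0.0]
gripper_width: 0.5
top panz 74.2
top npan 1149
top panMEC [np.float64(508.5), np.float64(102.2), np.float64(43.9)]
top ball [array([509.5, 102.8, 124.3]), np.int64(143), np.float64(0.9)]
top belly [array([509.8, 102.7]), np.int64(156), np.float64(2.1)]
side panz 74.6
side npan 891
side panMEC [np.float64(508.1), np.float64(104.1), np.float64(45.2)]
side ball [array([508.9, 104. , 125.1]), np.int64(155), np.float64(1.3)]
side belly [array([509.3, 103. ]), np.int64(189), np.float64(1.7)]
[548.16820436 -33.53471394 361.87809285] [-1.79996371e+02 -5.45851006e-03  2.13830427e+01]
```

View pics/side5crop.png

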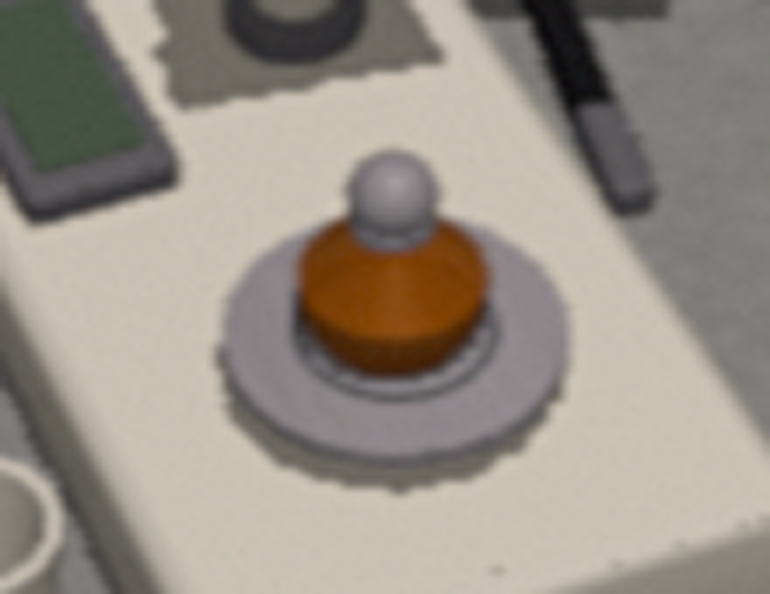

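View pics/top5crop.png

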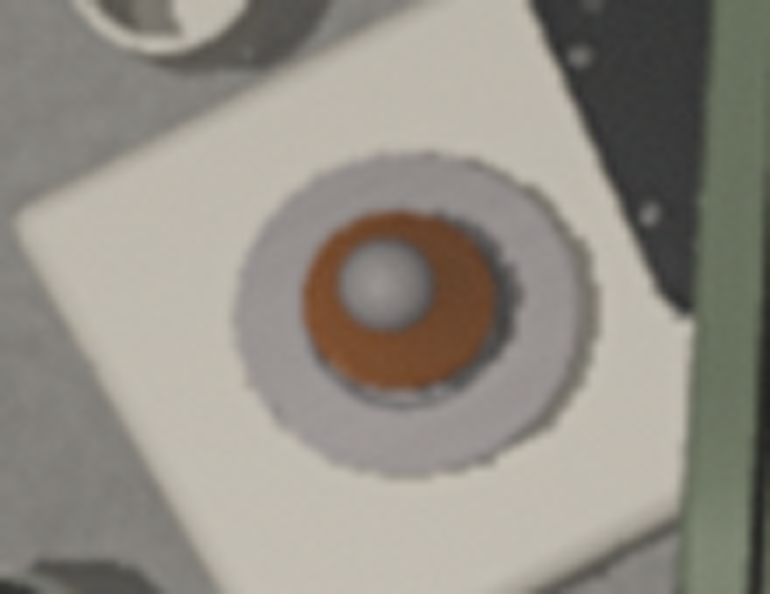

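Both cameras put the flask within about 1.5 mm of centre, upright, untouched and at rest. Now for the key: first down to just above it, then press slowly.

```bash
python3 -m jog '[[0,0,0,0.04,0,0,0],[0,0,0,0.03,0,0,0],[0,0,0,0.015,0,0,0],[0,0,0,0,0,0,0],[0,0,0,0,0,0,0]]'
python3 -m jog '[[0,0,0,0.003,0,0,0],[0,0,0,0.003,0,0,0],[0,0,0,0.003,0,0,0],[0,0,0,0.003,0,0,0],[0,0,0,0,0,0,0]]'
```

```text
time_s: 10.05
ee_pos: [548.5, -34.3, 278.1]
ee_rot: [179.9, -0.1, 21.3]
force: [0.6, -0.7, 0.7]
gripper_width: 0.1
time_s: 10.68
ee_pos: [547.9, -34.5, 265.0]
ee_rot: [180.0, -0.0, 21.3]
force: [-0.9, 0.3, 1.4]
gripper_width: 0.7
```

```bash
python3 -m jog '[[0,0,0,0.0015,0,0,0],[0,0,0,0.001,0,0,0],[0,0,0,0,0,0,0]]'
python3 -m jog '[[0,0,0,0.001,0,0,0],[0,0,0,0.001,0,0,0],[0,0,0,0,0,0,0]]'
```

```text
time_s: 11.05
ee_pos: [547.9, -34.5, 262.6]
ee_rot: [180.0, -0.0, 21.3]
force: [-0.7, -0.2, 3.5]
gripper_width: 0.2
time_s: 11.42
ee_pos: [547.8, -34.5, 261.9]
ee_rot: [180.0, -0.0, 21.3]
force: [-4.0, 0.5, 12.2]
gripper_width: 0.5
```

The force rose from 3.5 to 12 N within 0.7 mm, so the key is on its stop and fully down. Now I'll release it and back away.

```bash
python3 -m jog '[[0,0,0,-0.004,0,0,0],[0,0,0,-0.02,0,0,0],[0,0,0,-0.04,0,0,0],[0,0,0,-0.04,0,0,0],[0,0,0.05,-0.03,0,0,0],[0,0,0.05,0,0,0,0],[0,0,0.05,0,0,0,0],[0,0,0.02,0,0,0,0],[0,0,0,0,0,0,0],[0,0,0,0,0,0,0]]'
python3 - <<'E'
from h import *
for n in('top','side'):
    f,P,o=measure(n,n+'6.png')
    d=np.hypot(P[...,0]-547.6,P[...,1]+34); K=P[(d<9)&(P[...,2]<85)&(f['depth']>0)]; print('keyz',np.median(K[:,2]) if len(K) else None,len(K))
    for l in('twin','canister','jar','tape','weight','marker','carton'):
        print(l,[np.round(r['location']).tolist() for r in vision.find_in(n,l)][:1])
print(status.state()['force'],status.state()['time_s'])
E
```

```text
time_s: 12.68
ee_pos: [609.2, -191.6, 394.2]
ee_rot: [-179.9, 0.0, 21.4]
force: [0.3, 0.2, 1.0]
gripper_width: 0.8
top panz 74.1
top npan 1132
top panMEC [np.float64(508.5), np.float64(102.2), np.float64(43.9)]
top ball [array([509.4, 102.4, 124.4]), np.int64(143), np.float64(0.8)]
top belly [array([509.7, 102.6]), np.int64(147), np.float64(2.2)]
keyz 76.0086297209532 80
twin [[658.0, 57.0, 28.0]]
canister [[613.0, 167.0, 34.0]]
jar [[414.0, 207.0, 70.0]]
tape [[508.0, 318.0, 46.0]]
weight [[376.0, 76.0, 37.0]]
marker [[470.0, -68.0, 11.0]]
carton [[634.0, -134.0, 54.0]]
side panz 74.6
side npan 896
side panMEC [np.float64(507.0), np.float64(104.6), np.float64(45.7)]
side ball [array([509.1, 104.2, 125.1]), np.int64(156), np.float64(1.3)]
side belly [array([509.2, 103. ]), np.int64(193), np.float64(1.7)]
keyz 76.38324281497523 47
twin [[420.0, 230.0, 60.0]]
canister [[608.0, 173.0, 39.0]]
jar [[419.0, 232.0, 64.0]]
tape [[514.0, 326.0, 38.0]]
weight [[379.0, 92.0, 32.0]]
marker [[467.0, -53.0, 17.0]]
carton [[635.0, -128.0, 50.0]]
[ 0.17271533  0.32617397 -0.08503356] 13.475
```

View pics/side6.png

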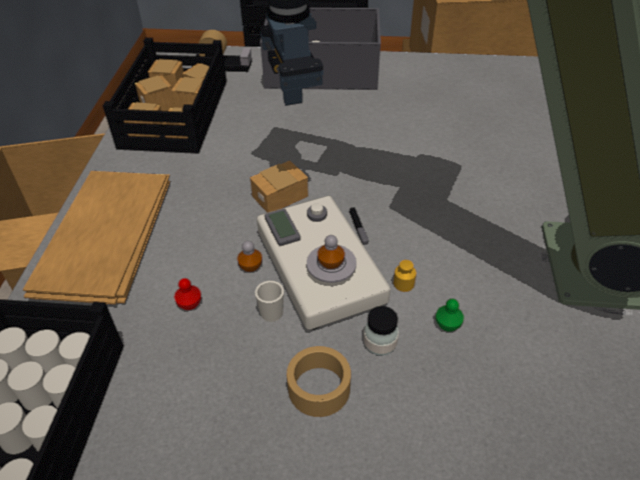

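The flask stands centred on the pan at (330,255), the key at (317,211) is up at z≈76, and the arm is clear. The bystanders are where they were: the side camera's "twin" hit is a misdetection on the jar, since the twin still shows at (249,257).

```bash
python3 -c "
from workcell import ticket; print(ticket.job_done())"
```

```text
the job is handed in; nothing more can be done
None
```

The flask now stands upright in the middle of the pan, and the key has been pressed and released. I handed the job in at about 13.5 s of the 45 s allowed; no verdict is reported.

- **Flask:** It started about 18 mm off-centre. I moved it with two slow pushes of the closed fingertips at belly height. The last fits put it within about 1.5 mm of the pan's centre in the top view and within about 2.7 mm in the side view. The side camera fits the pan 1–2 mm too large, so I trust its figure less. The limit is 6 mm.
- **Key:** I left the flask alone, then pressed until the force rose from 3.5 N to 12 N against the stop, so the key was fully down. Afterwards its top was back at about z = 76 mm; it should be at 77 mm when up.
- **Bystanders:** All were found within about 6 mm of their first positions, which is about the accuracy of the detections. One check disagreed: the side camera's last "twin" detection landed on the jar. The top camera and the picture both show the twin where it started.

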